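# Hang the nested cleaning baskets to drain

## Robot

A 6-joint arm with a two-finger parallel gripper is mounted at the origin on the work surface. World frame = base frame: x ahead of the robot, y to its left, z up, the work surface at z = 0. Lengths are in m, angles in rad, forces in N, time in s.
With the tool pointing down it reaches from about 0.325 to 0.9 m from the base axis. Payload 6.1 kg.
Tool frame: the origin (TCP) lies midway between the tips of the shut fingers; the grasp point (between the pads) lies 19 mm behind it; z points along the fingers, y is the line along which they close (so a half turn about z gives the same grasp; the last joint's range is limited). The gripper opens to 87 mm and grips with 3 to 60 N. Pads are 19 mm wide; open, the fingers measure 117 mm over their backs; the gripper's body (75 mm by 190 mm) begins 51 mm behind the grasp point.
Start: joints at [-1.346, 0.22, 1.526, -0, 1.395, -0.126], TCP at [0.215, -0.587, 0.223] pointing down, gripper open.
Joint ranges: [-2.98, 2.98], [-0.91, 2.08], [0.09, 2.57], [-1.24, 4.39], [0.2, 2.65], [-2.68, 2.68]. Speed limits (rad/s): [2.57, 2.57, 3.01, 3.14, 3.14, 3.14].

## Interface

Orientations are given as a rotation vector (axis times angle).
In Python, from bench import robot gives the robot as it stands. Calls block until the motion is done:
- robot.goto(position, orientation): joint-space move of the TCP to a pose.
- robot.line_to(position, orientation=None, vel=0.15): straight line of the TCP; orientation=None keeps the orientation; vel is the mean speed in m/s.
- robot.goto_joints(angles): joint-space move.
- robot.release() and robot.grasp(): open the fingers fully, or close them until they stop; the grip force is fixed at half the most.
- robot.hold(seconds).
- robot.inverse_kinematics(position, orientation): joint angles nearest the present ones, or None.
- robot.capture(name): name is "scene" or "side" or "wrist"; returns the picture (480x640x3 uint8, blue, green, red); there is no depth.
- robot.camera_info(name): a dict with "camera_matrix" (3x3 intrinsics, pixels), "origin" and "attitude" of the camera in the world; the wrist camera has in their place "tool_from_camera" (4x4, takes a point from camera to tool coordinates, whose origin is the TCP and whose axes are the flange's). Camera axes: x right, y up, looking along -z (the intrinsics and any distortion apply to the point x, -y, -z); pixel columns grow to the right and rows downward; lengths in m; the calibration is good to about 2 mm. A picture is of the moment at which its call begins: read the wrist's pose just before it. camera_info takes no time and is no camera call.
A pose or a line that the arm cannot do raises robot.Unreachable and nothing moves.
- robot.finish_job(): hands the job in; it is judged then, once.
Trained networks look in the newest picture that a camera, given by its name, has taken for a name from the list of things; names that differ only in an ending like _2 or _b are one class to them, and where a whole thing is asked for, a point or a joint stands for the part that bears it (a point fixed in the world has none). Each returns a list of dicts, best first, with "conf" (0 to 1); they miss things now and then, are a little off and sometimes report something else, mostly with a low value. They report only what shows in the picture. A call takes as long as a camera call. They do not tell look-alikes from the thing itself.
- robot.search_frame(camera, name): "extent" ([left, top, width, height] as shares, 0 to 1, of the picture: columns of its width, rows of its height, round what is visible of it).
- robot.spot_point(camera, name): "xy" ([column, row] as shares, 0 to 1, of the picture: columns of its width, rows of its height: a listed point, or the origin of a listed thing).
Readings, each from a call of its own:
- robot.current_t(): time.
- robot.current_joint_positions(): joint angles.
- robot.current_joint_velocities(): joint speeds.
- robot.current_joint_efforts(): joint torques, N m.
- robot.current_ee_pos(): TCP position.
- robot.current_tcp_rot(): TCP orientation.
- robot.current_ft_force(): force on the tool from outside, world axes, zero at the start.
- robot.current_moment(): the same for the moment, N m.
- robot.current_gripper_width(): opening from 0.0 (shut) to 1.0 (fully open).
- robot.current_gripper_force(): force on a finger pad.
Only numpy, scipy, OpenCV 4.12 (cv2) and the standard library are available. Lean on these libraries where they do the work, as an engineer would, in place of code of your own. Each camera call takes 0.05 s, during which the arm holds its last target. There are 200 camera calls.

## Task

Hang the three rinsed dipping baskets by the eyes of their handles on the hook of the sloping drip stand, nested: the largest first, flat on the drip grid, then the middle one inside it, then the smallest inside that, each fully home with its bowl straight down the slope from the hook. Let each one go only when it is seated, so that it does not drop, do not force the stand, and leave the jar, the screwdriver stand and the loupe where they are.

Things in the scene. Friction and masses are not known exactly. Their poses are not given: they have to be found in the camera images.
- drip_stand: Drip stand, fixed to the bench: steel tray 236 x 176 mm, 14 mm high, carrying the sloping panel on two rear struts; about 150 mm high without the hook. Origin: centre of the tray's underside; x: the level direction in which the panel rises. The hook's root is 75 mm along x and 135 mm above it.
- drain_panel: Sheet-metal panel of the stand, sloping 0.62 rad from level, 160 mm wide, from 188 mm below to 28 mm above its one hook; 9 mm lips at the sides and bottom. Origin: the hook's root on the face; z: square out of the face, along the hook's straight shank; x: up the slope; y: across. The root disc is 30 mm wide, 3 mm thick.
- grid_spot (a point): A point on the panel's face under the middle of the drip grid, 118 mm down the slope from the hook's root; axes as the panel's. Over it the slatted steel grid (150 x 140 mm, flat, parallel to the panel, ending 33 mm below the hook) stands on screw studs; its top is set anywhere from 4 to 24 mm above the face, differs each time, is not reported and must be felt for. It is stiff and does not give.
- hook_bend (a point): End of the straight shank of the hook, on the rod's centre line, 90 mm along z from the panel's origin; axes as the panel's. The hook is a round 8 mm rod; from here it bends up the slope by 0.65 rad through (x 3, z 97.5 mm, panel axes) to its end, which so stands about vertical.
- hook_tip (a point): Centre of the hook's round end, at x 13.5, y 0, z 111.5 mm in the panel's axes, 4 mm short of its very top; axes as the panel's. The eye passes over this end, round the bend and then down the shank.
- basket_large: The largest perforated steel dipping basket, 200 g: open bowl, 110 mm rim, 96 mm flat foot, 34 mm high, wall 2.5, base 10 mm thick. Strap handle 22 wide, 4 thick, level with the rim (30 to 34 mm above the foot), from rim to eye; grip the strap across its width. Origin: centre of the foot's underside; z: out of the mouth (up on the bench); x: towards the eye. Hung first, foot on the grid.
- basket_large_eye (a point): Centre of the round eye (hole 15 mm, 25 mm outside) of the largest basket's handle, at half the strap's thickness: 115 mm along x and 32 mm along z from the basket's origin; axes as the basket's. Hung home it is 32 mm out from the top of the drip grid.
- basket_medium: The middle perforated steel dipping basket, 160 g: open bowl, 96 mm rim, 82 mm flat foot, 34 mm high, wall 2.5, base 10 mm thick. Strap handle 22 wide, 4 thick, level with the rim (30 to 34 mm above the foot), from rim to eye; grip the strap across its width. Origin: centre of the foot's underside; z: out of the mouth (up on the bench); x: towards the eye. 6 mm play all round in the largest.
- basket_medium_eye (a point): Centre of the round eye (hole 15 mm, 25 mm outside) of the middle basket's handle, at half the strap's thickness: 115 mm along x and 32 mm along z from the basket's origin; axes as the basket's. Hung home it is 10 mm further out from the panel than the eye of the basket it nests in.
- basket_small: The smallest perforated steel dipping basket, 130 g: open bowl, 82 mm rim, 68 mm flat foot, 34 mm high, wall 2.5, base 10 mm thick. Strap handle 22 wide, 4 thick, level with the rim (30 to 34 mm above the foot), from rim to eye; grip the strap across its width. Origin: centre of the foot's underside; z: out of the mouth (up on the bench); x: towards the eye. 6 mm play all round in the middle one.
- basket_small_eye (a point): Centre of the round eye (hole 15 mm, 25 mm outside) of the smallest basket's handle, at half the strap's thickness: 115 mm along x and 32 mm along z from the basket's origin; axes as the basket's. Hung home it is 10 mm further out from the panel than the eye of the basket it nests in.
- rinse_jar: Bystander: a closed glass jar with a white lid, 72 mm across, 95 mm high. Origin: centre of its underside. Leave it alone.
- screwdriver_stand: Bystander: a stepped, round, orange-anodised screwdriver stand, 112 mm across, 66 mm high, with screwdrivers up to 103 mm high. Origin: centre of its underside. Leave it alone.
- loupe: Bystander: a black eye loupe standing on its wide end, 42 mm across, 36 mm high. Origin: centre of its underside. Leave it alone.
Mind the look-alikes: they are no part of the job. What is shaped like the basket_medium but blue is not meant.

How it is judged:
By the outcome, as a careful person would: the job done as asked, in the order asked, and still so for the second after the job is handed in, with the robot touching nothing.
It also fails if it takes over 72 s, if anything falls off the work surface, if the arm or the gripper's body presses on something with over 40 N, if the wrist force passes 120 N, or if a joint passes its speed limit or range.

## Working session

There is one attempt and no reset: what is moved stays moved. The work goes in short steps, each a Python script; the robot and the scene stay as the last script left them, time stands still between calls to the robot, and variables do not carry over. Pictures are saved under pics/ and viewed, at most 12 in all, crops included, and the job is handed in when it is done.

```bash
ls; mkdir -p pics; python3 - <<'E'
from bench import robot
import cv2
a=robot.capture("scene");b=robot.capture("side")
cv2.imwrite("pics/a.png",a);cv2.imwrite("pics/b.png",b)
for c in("scene","side","wrist"):print(c,robot.camera_info(c))
for c in("scene","side"):
  for n in("drip_stand","hook_tip","hook_bend","drain_panel","basket_large","basket_medium","basket_small","basket_large_eye","basket_medium_eye","basket_small_eye","grid_spot"):
    print(c,n,[(round(d["conf"],2),round(d["xy"][0]*640),round(d["xy"][1]*480)) for d in robot.spot_point(c,n)][:4])
print(robot.current_t(),robot.current_tcp_rot())
E
```

```text
pics
scene {'camera_matrix': array([[481.79902038,   0.        , 318.41167651],
       [  0.        , 481.79902038, 231.87672784],
       [  0.        ,   0.        ,   1.        ]]), 'origin': array([1.02193369, 0.32556752, 1.06593748]), 'attitude': array([0.34631818, 0.59925635, 1.96477046])}
side {'camera_matrix': array([[520.65170437,   0.        , 312.73164459],
       [  0.        , 520.65170437, 239.70331689],
       [  0.        ,   0.        ,   1.        ]]), 'origin': array([0.00284065, 0.55671934, 0.8467896 ]), 'attitude': array([ 0.36900746, -0.96225427, -2.24306977])}
wrist {'camera_matrix': array([[336.29749588,   0.        , 323.31575057],
       [  0.        , 336.29749588, 235.3405045 ],
       [  0.        ,   0.        ,   1.        ]]), 'tool_from_camera': array([[-2.83460231e-04,  9.69180937e-01,  2.46349813e-01,
         6.65001352e-02],
       [ 9.99999723e-01,  4.44115542e-04, -5.96583219e-04,
         7.49584038e-04],
       [-6.87604864e-04,  2.46349576e-01, -9.69180795e-01,
        -1.61545457e-01],
       [ 0.00000000e+00,  0.00000000e+00,  0.00000000e+00
[... 336 characters left out ...]
ll [(0.57, 383, 262)]
scene basket_large_eye [(0.84, 207, 220)]
scene basket_medium_eye [(0.91, 443, 337), (0.7, 474, 206)]
scene basket_small_eye [(0.93, 372, 299)]
scene grid_spot []
side drip_stand [(0.74, 314, 256), (0.32, 322, 230)]
side hook_tip [(0.95, 305, 168), (0.62, 304, 184)]
side hook_bend [(0.94, 305, 182)]
side drain_panel [(0.81, 280, 205)]
side basket_large [(0.92, 426, 239)]
side basket_medium [(0.78, 201, 424)]
side basket_small [(0.76, 284, 360), (0.59, 198, 424)]
side basket_large_eye [(0.76, 383, 206)]
side basket_medium_eye [(0.84, 151, 374)]
side basket_small_eye [(0.68, 232, 325)]
side grid_spot [(0.71, 322, 229)]
1.2 [-3.09331092e+00 -5.48201890e-01 -1.73586725e-06]
```

View pics/a.png

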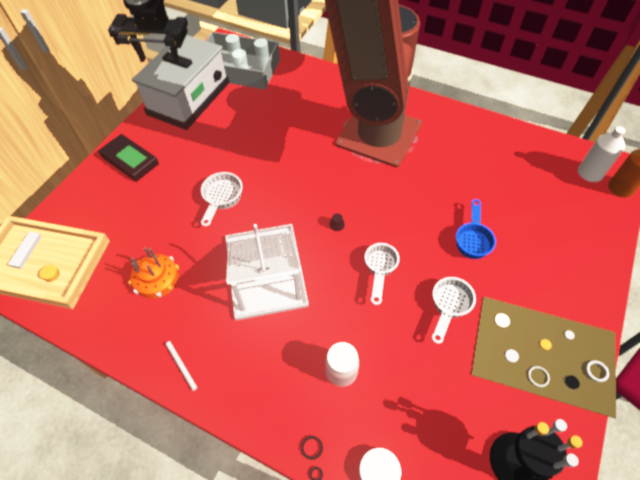

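View pics/b.png

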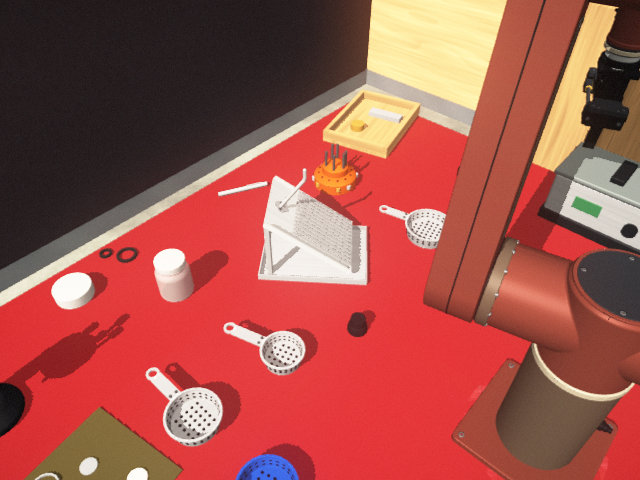

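The scene view shows white baskets at about (222,188), (382,258) and (455,298), plus a blue look-alike at (475,240). The stand is at (265,270), rising away from the robot, with the hook tip at (257,225). The side view agrees: hook tip (305,168), white baskets at (426,228), (283,352) and (193,415). Next I'll rectify both views to the rim plane to compare sizes and fit the poses.

```bash
cat > h.py <<'E'
from bench import robot
import numpy as np, cv2
from scipy.spatial.transform import Rotation as R
from scipy.optimize import least_squares
def cam(n, T=None):
    i=robot.camera_info(n); K=i["camera_matrix"]
    if n=="wrist":
        M=T@i["tool_from_camera"]; return K,M[:3,3],M[:3,:3]
    return K,i["origin"],R.from_rotvec(i["attitude"]).as_matrix()
def tcp():
    T=np.eye(4);T[:3,3]=robot.current_ee_pos();T[:3,:3]=R.from_rotvec(robot.current_tcp_rot()).as_matrix();return T
def proj(C,P):
    K,o,A=C; q=(np.atleast_2d(P)-o)@A; q=q*[1,-1,-1]; q=q@K.T; return q[:,:2]/q[:,2:]
def ray(C,uv,z):
    K,o,A=C; d=A@(np.linalg.solve(K,[uv[0],uv[1],1])*[1,-1,-1]); return o+d*(z-o[2])/d[2]
def tri(obs):
    s=lambda p:np.concatenate([(proj(C,p)[0]-uv) for C,uv in obs])
    r=least_squares(s,[.5,0,.05]);return r.x,np.sqrt(np.mean(r.fun**2))
def top(img,C,z,x0,x1,y0,y1,s=1000):
    # rectified view of plane z: columns = y (left big), rows = x
    W=int((y1-y0)*s);H=int((x1-x0)*s)
    Y,X=np.meshgrid(y1-np.arange(W)/s,x1-np.arange(H)/s)
    P=np.stack([X.ravel(),Y.ravel(),np.full(X.size,z)],1); q=proj(C,P).astype(np.float32).reshape(H,W,2)
    return cv2.remap(img,q,None,cv2.INTER_LINEAR)
E
python3 - <<'E'
from h import *
S,D=cam("scene"),cam("side")
st={}
for n,a,b in(("tip",(257,225),(305,168)),("bend",(258,235),(305,182)),("tray",(266,268),(314,256)),("panel",(265,269),(280,205)),("Leye",(207,220),(383,206)),("Meye",(443,337),(151,374)),("Seye",(372,299),(232,325)),("L",(223,196),(426,239)),("M",(450,304),(201,424)),("S",(383,262),(284,360))):
  p,e=tri([(S,a),(D,b)]);print(n,p.round(3),round(e,1))
# stand fit: x,y,yaw
a=.62
def PP(q,yaw,x,y):
  q=np.array(q);Rz=R.from_euler("z",yaw).as_matrix();Ry=R.from_euler("y",-a).as_matrix()
  return Rz@(np.array([.075,0,.135])+Ry@q)+[x,y,0]
pts=[((.0135,0,.1115),(257,225),(305,168)),((0,0,.09),(258,235),(305,182)),((0,0,0),(265,269),(280,205))]
def f(v):
  r=[]
  for q,u,w in pts:
    P=PP(q,v[2],v[0],v[1]);r+=[proj(S,P)[0]-u,proj(D,P)[0]-w]
  P=[v[0],v[1],0];r+=[proj(S,P)[0]-(266,268),proj(D,P)[0]-(314,256)]
  return np.concatenate(r)
r=least_squares(f,[.6,.0,0],loss="soft_l1");print("stand",r.x.round(4),f(r.x).round(1))
im=robot.capture("scene")
for n,a in(("L",(222,190)),("M",(453,297)),("S",(382,258)),("blue",(475,240))):
  c=ray(S,a,.034);t=top(im,S,.034,c[0]-.1,c[0]+.15,c[1]-.1,c[1]+.1,1500)
  cv2.imwrite(f"pics/t{n}.png",t)
cv2.imwrite("pics/t.png",np.hstack([cv2.resize(cv2.imread(f"pics/t{n}.png"),(200,250)) for n in("L","M","S","blue")]))
c=r.x
E
```

```text
tip [ 0.581 -0.058  0.238] 1.1
bend [ 0.583 -0.059  0.201] 1.1
tray [ 0.561 -0.071 -0.002] 1.2
panel [ 0.623 -0.025  0.14 ] 0.6
Leye [ 0.522 -0.27   0.043] 0.3
Meye [0.553 0.377 0.038] 1.3
Seye [0.534 0.202 0.028] 0.0
L [ 0.408 -0.303 -0.014] 0.9
M [ 0.441  0.366 -0.014] 1.7
S [0.415 0.181 0.004] 0.5
stand [ 0.5619 -0.0706  0.6271] [-0.5 -0.8 -0.4  2.8  0.  -3.6 -1.  -1.  -0.7  0.2 -0.1  2.1  1.2  1.4
  0.8 -1.4]
```

View pics/t.png

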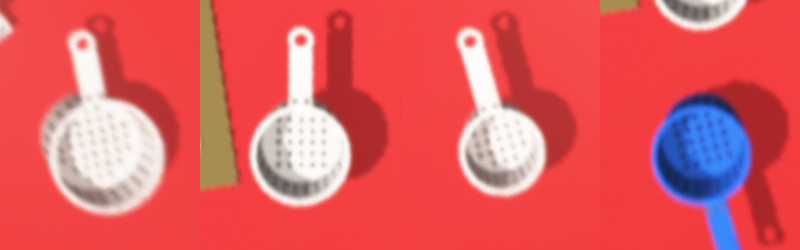

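Rim widths in the rectified plane are about 115, 100 and 86 px at 1 px/mm, which matches the large (222,188), medium (455,298) and small (382,258). The blue one at (475,240) is only the look-alike, so I exclude it. Next are the reachability check for both wrist turns and a closer look at the stand.

```bash
cat >> h.py <<'E'
a=.62
def stand(x,y,yaw):
    T=np.eye(4);Rz=R.from_euler("z",yaw).as_matrix()
    T[:3,:3]=Rz@R.from_euler("y",-a).as_matrix();T[:3,3]=Rz@[.075,0,.135]+[x,y,0];return T
def bench(x,y,psi):
    T=np.eye(4);T[:3,:3]=R.from_euler("z",psi).as_matrix();T[:3,3]=[x,y,0];return T
def hung(P,ex,ez,th=0,psi=0):
    # basket pose with eye at panel (ex,0,ez), nose tilted by th (level at th=a)
    T=np.eye(4);T[:3,:3]=R.from_euler("y",th).as_matrix();T[:3,3]=np.array([ex,0,ez])-T[:3,:3]@[.115,0,.032];return P@T
def grip(B,xg,d,tau=.1,s=1,back=0):
    # tool pose for basket pose B, strap at xg, tips d beyond strap centre
    z=np.array([np.sin(tau),0,-np.cos(tau)]);x=s*np.array([np.cos(tau),0,np.sin(tau)])
    T=np.eye(4);T[:3,:3]=np.stack([x,np.cross(z,x),z],1);T[:3,3]=np.array([xg,0,.032])+z*(d-back);return B@T
def pr(T):return T[:3,3],R.from_matrix(T[:3,:3]).as_rotvec()
E
python3 - <<'E'
from h import *
P=stand(.562,-.0706,.627);print("root",P[:3,3],"tip",(P@[.0135,0,.1115,1])[:3])
Bs=[("L",bench(.408,-.303,.28)),("M",bench(.441,.366,.1)),("S",bench(.415,.181,.17))]
for s in(1,-1):
  for n,B in Bs: 
    for b in (0,.1):
      q=robot.inverse_kinematics(*pr(grip(B,.07,.0045,s=s,back=b)));print(s,n,b,None if q is None else np.round(q,2))
  for ex,ez,th in((.03,.14,a),(.0135,.117,a),(.003,.0975,.35),(0,.085,0),(-.003,.036,0)):
      q=robot.inverse_kinematics(*pr(grip(hung(P,ex,ez,th),.07,.0045,s=s)));print(s,ez,None if q is None else np.round(q,2))
# look at stand from above
t=(P@[.0,0,.1,1])[:3]
c=None
for s in(1,-1):
  T=np.eye(4);T[:3,:3]=R.from_euler("z",.3 if s>0 else .3-np.pi).as_matrix()@np.diag([1,-1,-1.]);T[:3,3]=[t[0]-.06,t[1]-.03,.33]
  q=robot.inverse_kinematics(*pr(T));print("view",s,q)
  if q is not None and c is None:
    c=s;robot.goto(*pr(T))
Tt=tcp();im=robot.capture("wrist");C=cam("wrist",Tt);cv2.imwrite("pics/w1raw.png",im);np.save("w1.npy",Tt)
for n in("hook_tip","hook_bend","drain_panel","grid_spot","basket_large_eye","drip_stand"):
  print(n,[(round(d["conf"],2),np.round(np.array(d["xy"])*[640,480])) for d in robot.spot_point("wrist",n)][:2])
def ov(P):
  for pl in([(-.188,-.08,0),(.028,-.08,0),(.028,.08,0),(-.188,.08,0),(-.188,-.08,0)],[(0,0,0),(0,0,.09),(.003,0,.0975),(.0135,0,.1115)]):
    uv=proj(C,np.array([(P@[*p,1])[:3] for p in pl]));cv2.polylines(im,[uv.astype(np.int32)],False,(0,255,0),1)
ov(P);cv2.imwrite("pics/w1.png",im);print(robot.current_t())
E
```

```text
root [ 0.62273435 -0.02659615  0.135     ] tip [ 0.57916915 -0.05816044  0.23359142]
1 L 0 [-0.73  0.23  1.92  0.1   0.94  0.5 ]
1 L 0.1 [-0.75  0.07  1.88  0.09  1.14  0.5 ]
1 M 0 [ 0.53  0.38  1.72 -0.05  0.95  2.03]
1 M 0.1 [ 0.54  0.24  1.7  -0.05  1.12  2.03]
1 S 0 [ 0.23  0.14  2.03 -0.01  0.88  1.64]
1 S 0.1 [ 0.23 -0.04  2.   -0.01  1.09  1.64]
1 0.14 [-0.35 -0.05  1.74  0.08  1.39  0.58]
1 0.117 [-0.35 -0.03  1.78  0.09  1.34  0.57]
1 0.0975 [-0.5  -0.12  1.96  0.37  1.16  0.31]
1 0.085 [-0.69 -0.12  2.15  0.81  1.07 -0.14]
1 0.036 [-0.64 -0.02  2.14  0.87  0.97 -0.18]
-1 L 0 [-0.73  0.23  1.92  0.1   0.94 -2.64]
-1 L 0.1 [-0.75  0.07  1.88  0.09  1.14 -2.64]
-1 M 0 [ 0.53  0.38  1.72 -0.05  0.95 -1.11]
-1 M 0.1 [ 0.54  0.24  1.7  -0.05  1.12 -1.12]
-1 S 0 [ 0.23  0.14  2.03 -0.01  0.88 -1.5 ]
-1 S 0.1 [ 0.23 -0.04  2.   -0.01  1.09 -1.5 ]
-1 0.14 [-0.35 -0.05  1.74  0.08  1.39 -2.57]
-1 0.117 [-0.35 -0.03  1.78  0.09  1.34 -2.57]
-1 0.0975 None
-1 0.085 None
-1 0.036 None
view 1 [-0.3247627  -0.07382649  1.63826507  0.          1.57715407  0.94603363]
view -1 [-0.3247627  -0.07382649  1.63826507  0.          1.57715407 -2.19555903]
hook_tip [(0.86, array([308., 143.]))]
hook_bend []
drain_panel [(0.77, array([295.,  91.]))]
grid_spot [(0.55, array([327., 180.]))]
basket_large_eye [(0.76, array([450., 236.])), (0.27, array([310., 141.]))]
drip_stand [(0.85, array([320., 162.]))]
3.7167
```

View pics/w1.png

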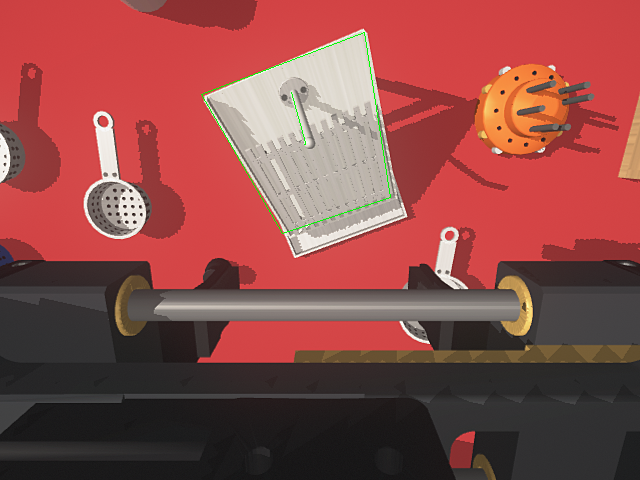

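The green model outline of the panel and hook lies on the stand to within a few pixels, with the hook end at (309,143). Next I measure the large basket from the wrist camera: eye hole and strap direction in the strap plane.

```bash
cat >> h.py <<'E'
def viewpose(B):
    T=np.eye(4);T[:3,:3]=np.diag([1,-1,-1.]);T[:3,3]=[-.03,0,.20];return B@T
def measure(B,tag):
    """refine bench pose B of a basket from a wrist picture: eye hole and strap in the plane z=.032"""
    Tt=tcp();im=robot.capture("wrist");C=cam("wrist",Tt)
    e=(B@[.115,0,.032,1])[:2];s=2000;h=.075
    t=top(im,C,.034,e[0]-h,e[0]+h,e[1]-h,e[1]+h,s);cv2.imwrite(f"pics/m{tag}.png",t)
    f=t.astype(int);m=((f[...,1]>130)&(f[...,0]>110)).astype(np.uint8)*255
    cs,hi=cv2.findContours(m,cv2.RETR_CCOMP,cv2.CHAIN_APPROX_NONE)
    W=lambda p:np.array([e[0]+h-p[1]/s,e[1]+h-p[0]/s])
    best=None
    for c,k in zip(cs,hi[0]):
        A=cv2.contourArea(c)/s/s*1e6
        if k[3]>=0 and 60<A<300:
            w=W(c[:,0].mean(0));d=np.linalg.norm(w-e)
            if best is None or d<best[0]: best=(d,w,A)
    w=best[1];ys,xs=np.nonzero(m);Q=np.stack([e[0]+h-ys/s,e[1]+h-xs/s],1)
    u=-B[:2,0]
    for _ in range(4):
        r=(Q-w)@u;l=(Q-w)@np.array([-u[1],u[0]]);k=(r>.015)&(r<.045)&(abs(l)<.016)
        cl=[l[k&(abs(r-x)<.001)].mean() for x in np.arange(.017,.044,.002)]
        sl,ic=np.polyfit(np.arange(.017,.044,.002),cl,1);an=np.arctan2(u[1],u[0])+sl;u=np.array([np.cos(an),np.sin(an)])
    n=np.array([-u[1],u[0]]);ps=np.arctan2(-u[1],-u[0])
    o=w+u*.115+n*ic*.5
    wd=k.sum()/s/s/.030
    print(tag,"eye",w.round(4),"off",(w-e).round(4),"holeA",round(best[2]),"width",round(wd,4),"axisoff",round(ic,4),"origin",o.round(4),"psi",round(ps,3))
    return bench(o[0],o[1],ps)
E
python3 - <<'E'
from h import *
S,D=cam("scene"),cam("side");C=cam("wrist",np.load("w1.npy"))
def f(v):
  P=stand(*v);t=lambda q:(P@[*q,1])[:3];T,Bn,O=t((.0135,0,.1115)),t((0,0,.09)),t((0,0,0))
  r=[proj(S,T)[0]-(257,225),proj(D,T)[0]-(305,168),proj(D,Bn)[0]-(305,182),proj(S,O)[0]-(265,269),proj(D,O)[0]-(280,205),
  proj(C,T)[0]-(308,143),proj(C,O)[0]-(295,91),proj(C,t((.028,.08,0)))[0]-(204,96),proj(C,t((.028,-.08,0)))[0]-(366,30)]
  return np.concatenate(r)
r=least_squares(f,[.56,-.07,.6],loss="soft_l1");print("stand",r.x.round(4),f(r.x).round(1));np.save("stand.npy",r.x)
B=bench(.408,-.303,.28)
robot.goto(*pr(viewpose(B)));B=measure(B,"L");np.save("L.npy",B);print(robot.current_t())
E
```

```text
stand [ 0.5641 -0.0737  0.6475] [-2.1 -0.6 -0.1  1.8 -0.7 -2.  -1.8  0.3  0.1  1.4  0.6 -0.2 -1.5  0.6
  0.2 -0.6 -0.5  0.5]
L eye [ 0.5202 -0.2765] off [ 0.0017 -0.0052] holeA 159 width 0.0227 axisoff -0.0001 origin [ 0.4078 -0.3006] psi 0.212
4.8833
```

View pics/mL.png

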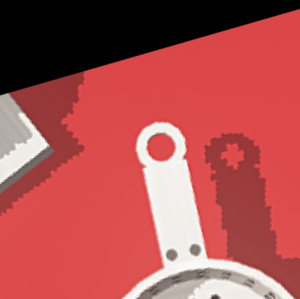

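The eye hole at (162,147) and the strap are cleanly measured: width 22.7 mm against 22, hole area about right. I grasp it, lift it, and check the relation of eye to hook just above the tip.

```bash
cat >> h.py <<'E'
def pick(B,xg,d,lift):
    robot.release()
    robot.goto(*pr(grip(B,xg,d,back=.06)));robot.line_to(grip(B,xg,d)[:3,3],vel=.1)
    robot.grasp();w=robot.current_gripper_width()
    G=grip(B,xg,d).copy();G[2,3]+=lift;robot.line_to(G[:3,3],vel=.25)
    print("width",round(w,3),"grip",robot.current_gripper_force(),"F",np.round(robot.current_ft_force(),2),"t",robot.current_t())
def spots(c,*ns):
    for n in ns: print(n,[(round(d["conf"],2),np.round(np.array(d["xy"])*[640,480])) for d in robot.spot_point(c,n)][:2])
E
python3 - <<'E'
from h import *
B=np.load("L.npy");P=stand(*np.load("stand.npy"))
print("F0",robot.current_ft_force())
pick(B,.072,.007,.24)
H=hung(P,.0135+.0,.1115,a);H[2,3]+=.03
G=grip(H,.072,.007);robot.goto(*pr(G));print("arr",(tcp()-G)[:3,3],robot.current_t())
Tt=tcp();im=robot.capture("wrist");C=cam("wrist",Tt)
tip=(P@[.0135,0,.1115,1])[:3];eye=(H@[.115,0,.032,1])[:3]
print("pred tip",proj(C,tip),"eye",proj(C,eye));spots("wrist","hook_tip","basket_large_eye")
c=proj(C,eye)[0].astype(int)
cv2.imwrite("pics/w2.png",cv2.resize(im[max(0,c[1]-100):c[1]+100,c[0]-130:c[0]+130],None,fx=3,fy=3))
print("crop origin",max(0,c[1]-100),c[0]-130)
robot.capture("side");spots("side","hook_tip","basket_large_eye");D=cam("side");print(proj(D,tip),proj(D,eye))
E
```

```text
F0 [-0.03668246  0.24238376 -0.85059415]
width 0.246 grip 29.981522262096405 F [-0.06 -0.52 -1.82] t 8.6917
arr [-0.00034248 -0.00071137 -0.00067635] 9.5417
pred tip [[321.38660539 196.98843979]] eye [[321.05791702 199.34191576]]
hook_tip [(0.6, array([321., 195.]))]
basket_large_eye [(0.89, array([324., 205.])), (0.22, array([323., 205.]))]
crop origin 99 191
hook_tip [(0.67, array([303., 169.]))]
basket_large_eye [(0.96, array([305., 154.])), (0.48, array([333., 183.]))]
[[304.8736228  169.81571802]] [[304.72840096 157.24186704]]
```

View pics/w2.png

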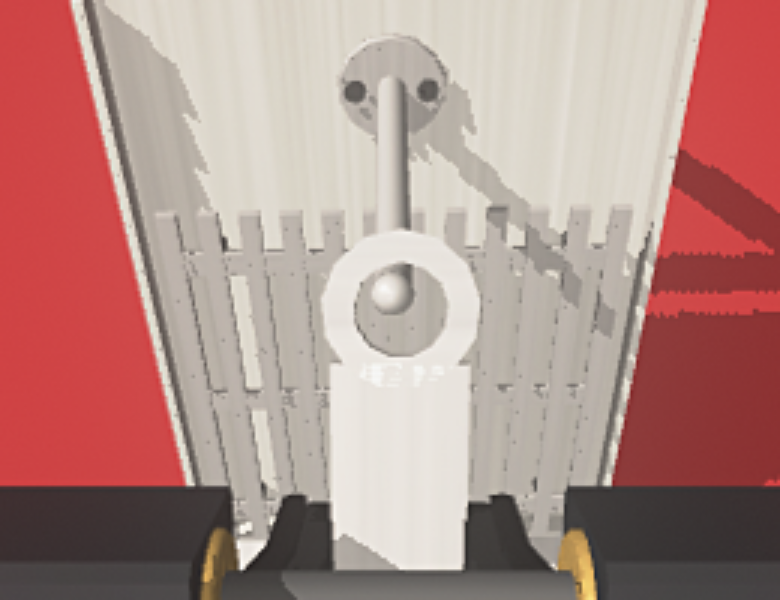

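The wrist crop shows the hook end at crop (391,294), exactly as predicted. The eye ring is at (401,309), about 1–2 mm right and low, and part of that is settling lag. I thread it with force guards.

```bash
cat >> h.py <<'E'
def thread(P,xg,d,corr,ztop,zmin,dth=0):
    """eye over the tip, round the bend, down the shank until contact. corr: eye correction (x,y) mm in basket axes"""
    c=np.array([corr[0],corr[1],0])/1000
    def pose(ex,ez,th):
        H=hung(P,ex,ez,th+dth);H=H.copy();H[:3,3]+=H[:3,:3]@c;return grip(H,xg,d)
    robot.hold(.15);F0=np.array(robot.current_ft_force())
    way=[(.0135+.6*.01,.1115+.8*.01,a),(.0135,.1115,a),(.0085,.105,a),(.0045,.0995,.5),(.0018,.0945,.32),(0,.0885,.14),(-.001,.082,0),(-.002,ztop,0)]
    for w in way:
        G=pose(*w);robot.line_to(*pr(G),vel=.06 if w[1]>.083 else .1)
        f=np.array(robot.current_ft_force())-F0;fp=P[:3,:3].T@f
        print(np.round(w,4),"f",fp.round(1),"err",((P[:3,:3].T@(tcp()-G)[:3,3])*1000).round(1))
        if np.linalg.norm(f)>10: print("STOP");return None
    robot.hold(.1);F1=np.array(robot.current_ft_force());z=ztop
    while z>zmin:
        z-=.001;robot.line_to(*pr(pose(-.002,z,0)),vel=.03)
        fp=P[:3,:3].T@(np.array(robot.current_ft_force())-F1)
        if fp[2]>3 or np.linalg.norm(fp)>8: break
    robot.hold(.15);fp=P[:3,:3].T@(np.array(robot.current_ft_force())-F1)
    q=np.linalg.inv(P)@tcp();print("contact z",round(z,4),"f",fp.round(1),"t",robot.current_t(),"tool err",((P[:3,:3].T@(tcp()-pose(-.002,z,0))[:3,3])*1000).round(1))
    return z
E
python3 - <<'E'
from h import *
P=stand(*np.load("stand.npy"))
robot.hold(.3)
H=hung(P,.0135,.1115,a);H[2,3]+=.03;G=grip(H,.072,.007);Tt=tcp();print("lag",((G[:3,:3].T@(Tt-G)[:3,3])*1000).round(2),"rot",np.round((R.from_matrix(G[:3,:3].T@Tt[:3,:3])).as_rotvec(),4))
im=robot.capture("wrist");cv2.imwrite("pics/w3.png",im)
C=cam("wrist",Tt);print("eye pred",proj(C,(H@[.115,0,.032,1])[:3]))
z=thread(P,.072,.007,(1,0),.064,.033);print(z)
im=robot.capture("side");cv2.imwrite("pics/s3.png",im)
E
python3 - <<'E'
import cv2
im=cv2.imread("pics/s3.png");w=cv2.imread("pics/w3.png")
import numpy as np
cv2.imwrite("pics/s3c.png",cv2.resize(im[130:310,200:430],None,fx=3,fy=3))
E
```

```text
lag [-0.11  0.11 -0.04] rot [-0.      0.      0.0003]
eye pred [[321.66168911 200.49889611]]
[0.0195 0.1195 0.62  ] f [-0.6  0.5 -0. ] err [-0.6  0.4 -0.5]
[0.0135 0.1115 0.62  ] f [-1.7 -0.3 -0.6] err [-0.6  0.3 -0.4]
[0.0085 0.105  0.62  ] f [-0.5 -0.2 -1.2] err [-0.6  0.3 -0.4]
[0.0045 0.0995 0.5   ] f [ 0.1  0.7 -0.7] err [-0.8 -0.   0.4]
[0.0018 0.0945 0.32  ] f [-0.1 -0.   0.4] err [-0.3 -0.3  0.5]
[0.     0.0885 0.14  ] f [ 0.3 -0.8 -0.3] err [ 0.3 -0.5  0.5]
[-0.001  0.082  0.   ] f [0.3 0.1 0.4] err [ 0.1 -0.2  0.2]
[-0.002  0.064  0.   ] f [0.2 0.3 0.3] err [ 1.2 -0.   0.2]
contact z 0.048 f [1.6 0.9 2.8] t 17.4 tool err [ 0.1 -0.1  0. ]
0.04799999999999999
```

View pics/s3c.png

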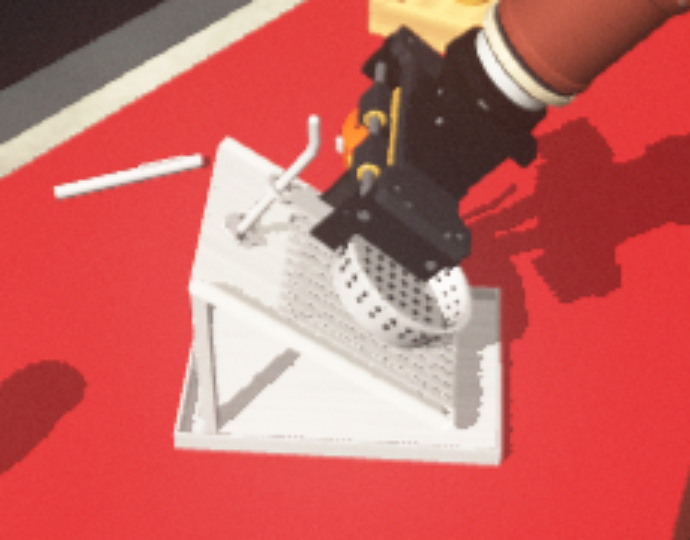

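The eye is on the shank at about (275,185) in the crop and the bowl is on the grid, with contact felt at eye height 48 mm (grid about 16 mm). I press in half-millimetre steps to tell true seating from a drooped edge touching.

```bash
cat >> h.py <<'E'
def settle(P,n=6,step=.0005,fmax=7):
    F1=np.array(robot.current_ft_force());T=tcp();p=T[:3,3].copy()
    for i in range(n):
        p=p-P[:3,2]*step;robot.line_to(p,vel=.02);robot.hold(.05)
        f=P[:3,:3].T@(np.array(robot.current_ft_force())-F1);print(i,f.round(1),"z",((P[:3,:3].T@(tcp()-T)[:3,3])*1000).round(2))
        if f[2]>fmax or np.linalg.norm(f)>12: break
    print("t",robot.current_t())
E
python3 - <<'E'
from h import *
P=stand(*np.load("stand.npy"));settle(P,6,.0005,5)
im=robot.capture("wrist");cv2.imwrite("pics/w4.png",im[0:420,100:560])
print(proj(cam("wrist",tcp()),[(P@[-.002,0,.048,1])[:3],(P@[0,0,.048,1])[:3]]))
E
```

```text
0 [-0.2 -0.3 -0.2] z [ 0.05 -0.01 -0.48]
1 [0. 0. 1.] z [ 0.   -0.01 -1.01]
2 [ 0.4 -1.   0.1] z [ 0.01 -0.03 -1.49]
3 [ 0.3 -1.1  0.7] z [ 0.01 -0.09 -1.97]
4 [-0.4 -0.6  1. ] z [-0.04 -0.06 -2.5 ]
5 [-0.3 -0.6  0.8] z [ 0.02 -0.08 -2.98]
t 19.25
[[321.6846046  202.79231618]
 [321.68252874 198.50217414]]
```

View pics/w4.png

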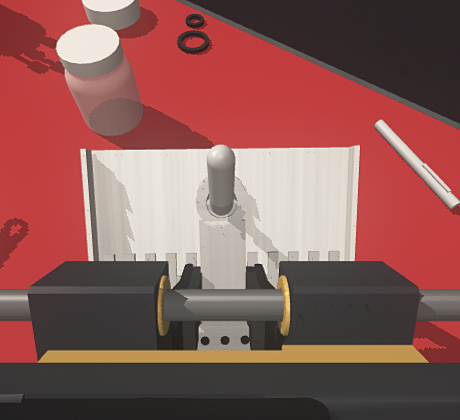

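The eye is threaded on the shank. Force stayed near 3 N over another 3 mm, so the basket had drooped and is rotating flat in the grip. I continue down to a hard stop.

```bash
python3 - <<'E'
from h import *
P=stand(*np.load("stand.npy"));settle(P,16,.0007,5)
E
```

```text
0 [ 0.4 -1.5  0.8] z [-0.   -0.07 -0.69]
1 [-1.6  0.2  6.5] z [ 0.06 -0.21 -1.02]
t 19.9
```

Hard stop with eye at about 44 mm, so the grid is about 12 mm up. I release, retreat square to the panel, check L stays, and go measure and pick the medium basket.

```bash
python3 - <<'E'
from h import *
P=stand(*np.load("stand.npy"))
robot.release();p=np.array(robot.current_ee_pos());robot.line_to(p+P[:3,2]*.1,vel=.25)
Tt=tcp();im=robot.capture("wrist");C=cam("wrist",Tt);spots("wrist","basket_large_eye","basket_large")
print("pred",proj(C,[(P@[-.0035,0,.044,1])[:3],(P@[-.1185,0,.012,1])[:3]]))
robot.line_to(np.array(robot.current_ee_pos())+[-.02,.03,.08],vel=.3)
s=robot.capture("scene")
B=bench(.441,.366,.1)
robot.goto(*pr(viewpose(B)));robot.hold(.15);B=measure(B,"M");np.save("M.npy",B);print(robot.current_t())
cv2.imwrite("pics/c5.png",np.hstack([cv2.resize(s[200:330,200:330],(480,480)),cv2.resize(cv2.imread("pics/mM.png"),(310,480))]))
E
```

```text
basket_large_eye [(0.92, array([320., 199.]))]
basket_large [(0.64, array([323., 323.]))]
pred [[321.80961365 197.34634288]
 [322.00164128 322.43414515]]
M eye [0.5557 0.3702] off [ 0.0003 -0.0072] holeA 160 width 0.0226 axisoff -0.0001 origin [0.4407 0.3708] psi -0.004
24.3083
```

View pics/c5.png

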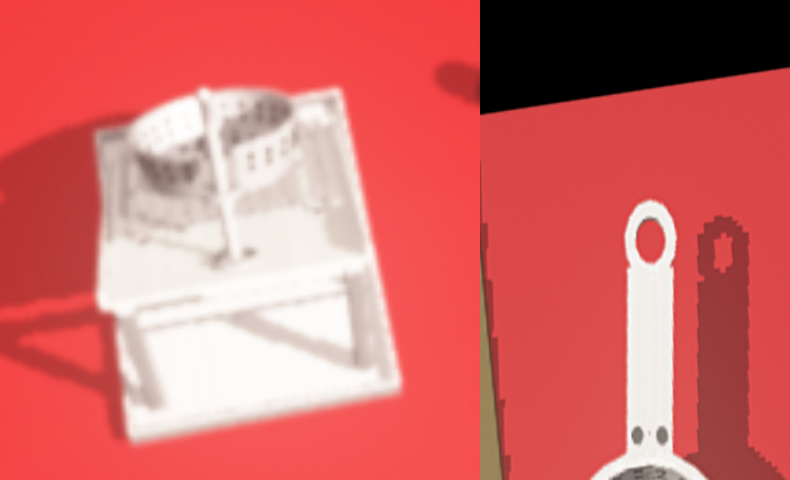

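L hangs straight in the left crop, as predicted, and the medium's eye and strap are clean in the right one. Now I pick M with a tip-only grip so the fingers stay clear of L's strap, then thread it.

```bash
sed -i 's/if fp\[2\]>3 or np.linalg.norm(fp)>8: break/if fp[2]>5 or np.linalg.norm(fp)>9: break/; s/^    q=np.linalg.inv(P)@tcp();/    /' h.py
cat > job.py <<'E'
import h,sys
from h import *
h.grip.__defaults__=(0.,1,0)
n,xg,ze=sys.argv[1],float(sys.argv[2]),float(sys.argv[3]);d=.0037
P=stand(*np.load("stand.npy"));B=np.load(n+".npy")
pick(B,xg,d,.24)
H=hung(P,.0135,.1115,a);H[2,3]+=.025
robot.goto(*pr(grip(H,xg,d)));robot.hold(.2)
Tt=tcp();im=robot.capture("wrist");C=cam("wrist",Tt)
print("pred tip",proj(C,(P@[.0135,0,.1115,1])[:3]),"eye",proj(C,(H@[.115,0,.032,1])[:3]))
spots("wrist","basket_medium_eye" if n=="M" else "basket_small_eye")
cv2.imwrite(f"pics/h{n}.png",im[100:420,150:490])
s=robot.capture("side");cv2.imwrite(f"pics/hs{n}.png",s)
if len(sys.argv)<5: sys.exit()
print(thread(P,xg,d,(1,0),ze+.008,ze-.003))
E
python3 job.py M .068 .054
```

```text
width 0.244 grip 29.97670590877533 F [ 0.3   0.28 -2.35] t 28.1083
pred tip [[323.05040159 187.75013122]] eye [[323.05005262 193.57483054]]
basket_medium_eye [(0.81, array([325., 193.]))]
```

```bash
python3 - <<'E'
import cv2,numpy as np
a=cv2.imread("pics/hM.png");b=cv2.imread("pics/hsM.png")
cv2.imwrite("pics/hMM.png",np.hstack([cv2.resize(a,(400,376)),cv2.resize(b[110:270,240:410],(400,376))]))
E
```

```text
(no output)
```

View pics/hMM.png

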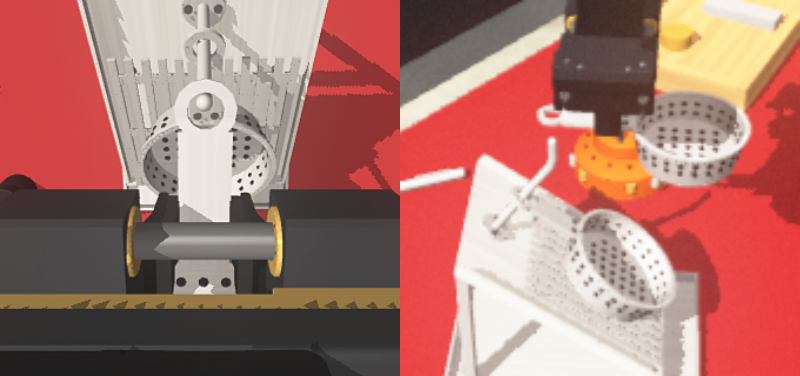

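The eye at (205,105) lies over the hook tip at (204,101), the medium hangs level, and L is still in place on the grid. Threading M now.

```bash
cat > go.py <<'E'
import h,sys
from h import *
h.grip.__defaults__=(0.,1,0)
xg,ze=float(sys.argv[1]),float(sys.argv[2])
P=stand(*np.load("stand.npy"))
z=thread(P,xg,.0037,(.5,0),ze+.008,ze-.0025);print(z)
E
python3 go.py .068 .054
```

```text
[0.0195 0.1195 0.62  ] f [ 0.9 -1.   0.6] err [-0.8  0.4 -0.6]
[0.0135 0.1115 0.62  ] f [ 0.9 -0.1  0.3] err [-0.6  0.3 -0.4]
[0.0085 0.105  0.62  ] f [ 0.2 -0.4  0.3] err [-0.6  0.3 -0.4]
[0.0045 0.0995 0.5   ] f [ 0.7  0.1 -0. ] err [-0.6 -0.1  0.5]
[0.0018 0.0945 0.32  ] f [ 0.8 -0.8 -0.7] err [-0.2 -0.3  0.6]
[0.     0.0885 0.14  ] f [ 0.6 -0.2 -0.8] err [ 0.3 -0.4  0.5]
[-0.001  0.082  0.   ] f [ 0.3 -0.3 -0.6] err [-0.1 -0.1  0.2]
[-0.002  0.062  0.   ] f [-0.  -0.3  0.1] err [1.  0.2 0. ]
contact z 0.054 f [0.3 0.  5.8] t 35.325 tool err [ 0.2 -0.3  0.3]
0.05399999999999999
```

Firm contact at 54 mm, exactly 10 mm above L's eye. One confirming half-step, then release, retreat, and measure and pick the small one.

```bash
python3 - <<'E'
from h import *
P=stand(*np.load("stand.npy"))
settle(P,2,.0005,2)
robot.release();p=np.array(robot.current_ee_pos());robot.line_to(p+P[:3,2]*.1,vel=.25)
Tt=tcp();im=robot.capture("wrist");C=cam("wrist",Tt);spots("wrist","basket_medium_eye","basket_medium")
print("pred",proj(C,[(P@[-.0035,0,.054,1])[:3],(P@[-.1185,0,.022,1])[:3]]))
robot.line_to(np.array(robot.current_ee_pos())+[-.02,.03,.08],vel=.3)
cv2.imwrite("pics/sM.png",robot.capture("side"))
B=bench(.415,.181,.17)
robot.goto(*pr(viewpose(B)));robot.hold(.15);B=measure(B,"S");np.save("S.npy",B);print(robot.current_t())
E
```

```text
0 [0.7 1.2 3. ] z [ 0.23 -0.03 -0.23]
t 35.625
basket_medium_eye [(0.73, array([322., 178.]))]
basket_medium [(0.83, array([323., 299.])), (0.42, array([124., 165.]))]
pred [[321.65274682 178.42527729]
 [321.93679691 299.89319105]]
S eye [0.5295 0.2106] off [0.0012 0.0101] holeA 162 width 0.0226 axisoff 0.0001 origin [0.4189 0.1792] psi 0.276
39.6417
```

M sits as predicted (eye within 0.5 px). S measures cleanly too: width 22.6 mm, hole area 162 mm². I pick, hover and thread it.

```bash
python3 job.py S .066 .064 && python3 go.py .066 .064; python3 - <<'E'
import cv2,numpy as np
a=cv2.imread("pics/hS.png");b=cv2.imread("pics/sM.png")
cv2.imwrite("pics/hSS.png",np.hstack([cv2.resize(a,(400,376)),cv2.resize(b[110:270,240:410],(400,376))]))
E
```

```text
width 0.244 grip 29.99476969242096 F [-0.54 -0.89 -2.05] t 43.45
pred tip [[323.93379988 184.48226541]] eye [[324.06947759 189.80736906]]
basket_small_eye [(0.82, array([321., 187.]))]
[0.0195 0.1195 0.62  ] f [ 0.5 -1.5 -0.5] err [-0.8  0.4 -0.6]
[0.0135 0.1115 0.62  ] f [-0.2  0.2 -0.3] err [-0.6  0.3 -0.4]
[0.0085 0.105  0.62  ] f [1.2 1.7 0.3] err [-0.6  0.3 -0.4]
[0.0045 0.0995 0.5   ] f [-0.3 -0.5 -0.1] err [-0.6 -0.1  0.5]
[0.0018 0.0945 0.32  ] f [ 0.2 -0.5  0.4] err [-0.2 -0.3  0.5]
[0.     0.0885 0.14  ] f [0.3 0.1 0.5] err [ 0.3 -0.4  0.4]
[-0.001  0.082  0.   ] f [ 0.8 -0.  -0.4] err [-0.1 -0.1  0.2]
[-0.002  0.072  0.   ] f [-0.2  1.2 -1.5] err [ 1.4 -0.3  0.4]
contact z 0.064 f [ 1.6 -0.1  6.2] t 50.0333 tool err [ 0.3 -0.3  0.3]
0.064
```

View pics/hSS.png

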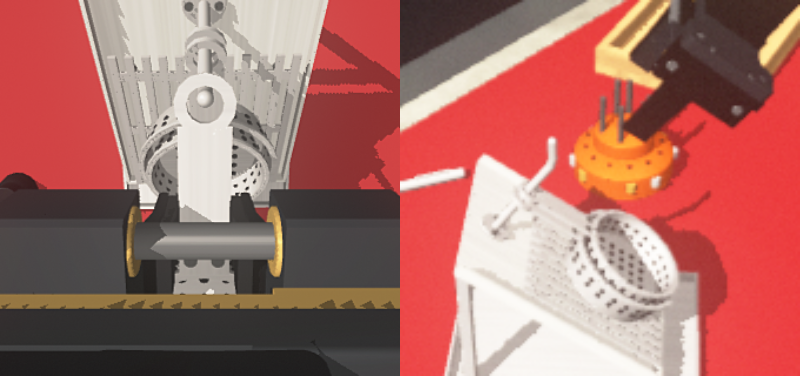

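M is nested flat in L in the right crop, and S was well aligned over the tip in the left one. S then hit firm contact at 64 mm, as expected. Confirm, release, retreat and look.

```bash
python3 - <<'E'
from h import *
P=stand(*np.load("stand.npy"))
settle(P,2,.0005,2)
robot.release();p=np.array(robot.current_ee_pos());robot.line_to(p+P[:3,2]*.1,vel=.25)
Tt=tcp();im=robot.capture("wrist");C=cam("wrist",Tt);spots("wrist","basket_small_eye","basket_small")
print("pred",proj(C,[(P@[-.0035,0,.064,1])[:3],(P@[-.1185,0,.032,1])[:3]]))
robot.line_to(np.array(robot.current_ee_pos())+[-.04,.05,.08],vel=.3);robot.hold(.3)
s=robot.capture("side");w=robot.capture("scene");cv2.imwrite("pics/end.png",np.hstack([cv2.resize(s[110:300,220:410],(400,400)),cv2.resize(w[190:340,190:340],(400,400))]))
print(robot.current_t())
E
```

```text
0 [-0.1  1.8  1.5] z [ 0.19 -0.02 -0.31]
1 [1.  2.2 2.1] z [ 0.42 -0.07 -0.64]
t 50.6333
basket_small_eye []
basket_small [(0.59, array([326., 300.]))]
pred [[321.57453922 175.85895968]
 [321.87270076 298.17859262]]
53.4833
```

View pics/end.png

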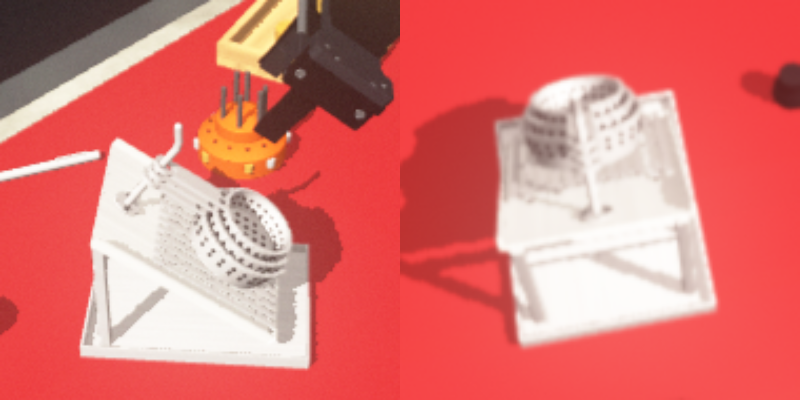

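The picture shows the three baskets nested evenly on the grid with their rims stepped at (245,235), the eyes stacked on the shank at (155,175), and the bystanders untouched. I hand in.

```bash
python3 -c "
from bench import robot
print(robot.finish_job())"
```

```text
the job is handed in; nothing more can be done
None
```

The three baskets hang nested on the hook, large then medium then small, each released only after firm contact; I handed the job in at about 53 s of the 72 s, and no verdict came back.

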